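Lid on the coffee grinder, pressed and held to grind

TASK

Grind the coffee: pick up the grinder's clear lid with the black crown, lower it squarely over the steel bowl of the grinder (do not let it drop), then press it steadily straight down against its spring as far as it goes, without slamming or forcing it. Keep it pressed right down for at least three seconds and finish while you are still holding it down: do not let go at the end. Leave the milk pitcher and the two jars standing where they are.

Things in the scene. Friction and masses are not known exactly. Their poses are not given: they have to be found in the camera images.
- lid_center (a point): Centre of the loose grinder lid (about 120 g), half-way up (44 mm above its open lower rim), z up. Round, 88 mm tall: clear skirt 81 mm outside, 75 mm inside diameter; black shoulder 48 to 54 mm above the rim; then a straight black crown 54 mm in diameter up to the top. Grip the crown or press on its top. It starts upright, open side down, in one of four places left or right of the grinder.
- lid: The same lid; origin at the centre of its open lower rim, z up. The cavity in the skirt is 44 mm deep, so the lid goes down on the collar without touching anything inside.
- grinder: The coffee grinder, fixed on the counter by suction feet: black and steel round motor base, 96 mm in diameter and 95 mm tall, with an orange collar and a bare steel bowl on top. Origin at the centre of its underside, z up.
- bowl_mouth (a point): Centre of the mouth of the steel bowl, on the grinder's axis, 133 mm above the counter, z up. The bowl is the spigot: 71 mm outside diameter, tapering to 68 mm over its top 4 mm, and it stands 38 mm above the motor base, so the lid's skirt goes over it with 2 mm clearance all round.
- collar (a joint): Travel in m of the sprung orange collar round the bowl's foot (87 mm outside, 74 mm inside diameter): 0 = up, 0.008 = right down on its stop. Up, its flat top is 26 mm below the bowl's mouth; the lid's rim rests on it and pushes it down. The spring needs about 4 N to start, 9 N at full travel, and lifts it again when released; the lid's weight does not move it.
- pitcher: Stainless milk pitcher, 82 mm in diameter at its belly, 100 mm tall, open, with a handle reaching 70 mm from its axis on its +y side; origin under its centre. To be left alone.
- canning_jar: Clear glass jar with a steel cap, 72 mm in diameter, 115 mm tall; origin under its centre. To be left alone.
- spice_jar: Green jar with a white cap and pale label, 52 mm in diameter, 100 mm tall; origin under its centre. To be left alone.

How it is judged:
On the way, in this order (a step that is already met when the one before it is completed fails the run):
1. the lid is over the bowl: square, centred and its rim at least 15 mm below the bowl's mouth (z of lid in the frame of bowl_mouth below -0.015 m and horizontal distance between lid and bowl_mouth below 0.004 m and angle between lid's own z axis and vertical below 0.09 rad), for 0.1 s.
2. the lid holds the collar right down (at least 7 of its 8 mm) for three seconds on end (value of joint collar above 0.007 m and z of lid in the frame of bowl_mouth below -0.031 m and horizontal distance between lid and bowl_mouth below 0.004 m and angle between lid's own z axis and vertical below 0.06 rad and contact force between any of the fingers, the arm and lid above 2 N), for 3 s.
At the end, for the whole second after the job is handed in: The robot still holds the lid (at least 2 N on it) squarely on the bowl (within 4 mm of its axis, tilted less than 0.06 rad, at rest), with the collar pressed at least 7 of its 8 mm; pitcher and jars upright within 20 mm of where they stood (all of step 2 and linear speed of lid below 0.02 m/s and distance of each of pitcher, canning_jar, spice_jar from where it was at the start of the episode below 0.02 m and angle between each of pitcher, canning_jar, spice_jar's own z axis and vertical below 0.1 rad); the arm keeps its last pose, push and grip.
It fails at once if the pitcher or a jar is shifted more than 20 mm (distance of any of pitcher, canning_jar, spice_jar from where it was at the start of the episode above 0.02 m).
It fails at once if the lid is slammed or forced onto the grinder with more than 90 N (contact force between lid and grinder above 90 N).
It fails at once if the lid is dropped (falls faster than 0.5 m/s with no finger on it) (linear speed of lid above 0.5 m/s and contact force between the fingers and lid below 0.1 N).
It also fails if it takes over 64 s, if anything falls off the work surface, if the arm or the gripper's body presses on something with over 40 N, if the wrist force passes 120 N, or if a joint passes its speed limit or range.

ROBOT

A 6-joint arm with a two-finger parallel gripper is mounted at the origin on the work surface. World frame = base frame: x ahead of the robot, y to its left, z up, the work surface at z = 0. Lengths are in m, angles in rad, forces in N, time in s.
With the tool pointing down it reaches from about 0.35 to 0.95 m from the base axis. Payload 17.4 kg.
Tool frame: the origin (TCP) lies midway between the tips of the shut fingers; the grasp point (between the pads) lies 19 mm behind it; z points along the fingers, y is the direction in which the jaws open and shut (so a half turn about z gives the same grasp; the last joint's range is limited). The gripper opens to 93 mm and grips with 3 to 60 N. Pads are 15 mm wide; open, the fingers measure 128 mm over their backs; the gripper's body (75 mm by 188 mm) begins 65 mm behind the grasp point.
Start: joints at [-1.359, 0.116, 1.442, -0, 1.584, -0.038], TCP at [0.167, -0.654, 0.219] pointing down, gripper open.
Joint ranges: [-2.83, 2.83], [-0.83, 2.19], [0.07, 2.5], [-1.14, 4.28], [0.01, 3], [-2.97, 2.97]. Speed limits (rad/s): [1.89, 1.89, 2.22, 3.14, 3.14, 3.14].

INTERFACE

Orientations are given as a 3x3 rotation matrix whose columns are the frame's x, y, z axes.
In Python, from workcell import env gives the robot as it stands.
- The arm moves only by the tool apply_moves, never from a script. Its argument "deltas" is a list of rows, each an object with "linear": the shift along the tool's x, y, z in cm, a list of three; "twist": the turn, a rotation vector about the tool's x, y, z in degrees, a list of three; "gripper": the finger opening in cm, from 0 to 9.3. In form: [{"linear": [x, y, z], "twist": [ax, ay, az], "gripper": gripper}, ...]. A call has 1 to 12 rows; each row is the pose to reach, as a shift and turn from the pose measured when the call began, along the tool's axes at that moment; what a row does not reach only later rows make up. A row lasts 1/10 s, in which the tool goes at most 50 mm and 8.59 degrees, less where a joint would pass 70% of its speed; a pose out of reach is approached as far as the arm can. A call with a gripper value outside its range is refused whole. The fingers move at their own pace and stop on an object; "squeeze" is the grip in N (left out, the last holds). Time passes only in rows, so rows that repeat a pose let the fingers close. It gives the time, the measured TCP pose, the force and the opening at its end, in the units of the state.
- env.get_obs(): the state, without advancing time (a new reading comes with each control period).
- env.read_camera(name): name is "side" or "top" or "wrist"; returns a dict with "frame" (400x640x3 uint8, red, green, blue), "range_z" (400x640 float32, m along the optical axis (not along the pixel's ray), 0 where there is no reading), "mtx" (3x3 intrinsics, pixels), "world_to_cam" (4x4, takes a point from world to camera coordinates); the wrist camera has in their place "T_tool_cam" (4x4, takes a point from camera to tool coordinates, whose origin is the TCP and whose axes are the flange's). Camera axes: x right, y down, z forward; pixel columns grow to the right and rows downward; lengths in m; the calibration is good to about 2 mm. A picture is of the moment at which its call begins: read the wrist's pose just before it.
- env.finish_job(): hands the job in, once; it reports no verdict.
The state is a dict: "t": time; "joint_positions": joint angles; "dq": joint speeds; "joint_torque": joint torques, N m; "eef_pos": TCP position; "tcp_rot": TCP orientation; "force": force on the tool from outside, world axes, zero at the start; "torque": the same for the moment, N m; "opening": finger opening in m.
Only numpy, scipy, OpenCV 4.12 (cv2) and the standard library are available. Lean on these libraries where they do the work, as an engineer would, in place of code of your own. Each camera call takes 0.05 s, during which the arm holds its last target. There are 200 camera calls.

## Working session

There is one attempt and no reset: what is moved stays moved. The work goes in short steps, Python scripts to look and compute and a tool call to move; the robot and the scene stay as the last step left them, time stands still between calls to the robot, and variables do not carry over. Pictures are saved under pics/ and viewed, about 8 in all and at most 12, crops included, and the job is handed in when it is done.

Besides the shell and the picture viewer there is one more tool, called after "Call:" as name(argument=value, ...) on one line, values as JSON. apply_moves: Moves the arm, as the interface text tells. Its arguments: {"type":"object","properties":{"deltas":{"type":"array","items":{"type":"object","properties":{"linear":{"type":"array","items":{"type":"number"}},"twist":{"type":"array","items":{"type":"number"}},"gripper":{"type":"number"}}}},"squeeze":{"type":"number"}},"required":["deltas"]}

```bash
mkdir -p pics
cat > h.py <<'E'
import numpy as np, cv2
from workcell import env
def shot(name,fn):
    o=env.get_obs(); c=env.read_camera(name)
    cv2.imwrite(f'pics/{fn}.png',c['frame'][:,:,::-1]); 
    if name=='wrist':
        T=np.eye(4);T[:3,:3]=o['tcp_rot'];T[:3,3]=o['eef_pos'];c['c2w']=T@c['T_tool_cam']
    else: c['c2w']=np.linalg.inv(c['world_to_cam'])
    np.savez(f'{fn}.npz',**c); return c
def pts(c):
    v,u=np.mgrid[:400,:640]; z=c['range_z']; K=c['mtx']
    P=np.stack([(u-K[0,2])/K[0,0]*z,(v-K[1,2])/K[1,1]*z,z],-1)
    W=P@c['c2w'][:3,:3].T+c['c2w'][:3,3]; W[z==0]=np.nan; return W
E
python3 - <<'E'
from h import *
o=env.get_obs();print(o)
a=shot('top','top0');b=shot('side','side0')
cv2.imwrite('pics/both.png',cv2.resize(np.vstack([a['frame'],b['frame']])[:,:,::-1],(480,600)) if 0 else a['frame'][:,:,::-1])
print(a['c2w'],b['c2w'],a['mtx'])
E
```

```text
{'t': 0.0, 'joint_positions': array([-1.35879330e+00,  1.16504141e-01,  1.44226541e+00, -3.90272808e-06,
        1.58400777e+00, -3.78165199e-02]), 'dq': array([ 0.00012688, -0.00079195,  0.00043442,  0.0017667 , -0.00010702,
       -0.00162915]), 'joint_torque': array([-4.75144116e-03, -7.21259594e+01, -6.22610092e+01,  7.76648149e-02,
        2.37659767e-02, -2.79388297e-05]), 'eef_pos': array([ 0.16681562, -0.65384946,  0.21789285]), 'tcp_rot': array([[ 9.68957067e-01,  2.47228919e-01, -2.53090993e-04],
       [ 2.47229045e-01, -9.68956377e-01,  1.15732336e-03],
       [ 4.08896705e-05, -1.18396809e-03, -9.99999298e-01]]), 'force': array([-0.1350501 ,  0.03260798, -0.37768884]), 'torque': array([-0.0201156 , -0.03846822,  0.01648268]), 'opening': 0.09300624582448484}
[[ 0.02709503 -0.99059515  0.13411601  0.38202028]
 [-0.99918562 -0.02282514  0.0332734  -0.00846299]
 [-0.02989925 -0.13490833 -0.99040688  0.98597937]
 [ 0.          0.          0.          1.        ]] [[-0.98809873 -0.12477045  0.08996238  0.45939535]
 [-0.15268094  0.7244734  -0.67218065  0.55980039]
 [ 0.01869293 -0.67791638 -0.73490132  0.72975116]
 [ 0.          0.          0.          1.        ]] [[401.47638476   0.         325.12162414]
 [  0.         401.47638476 196.84072887]
 [  0.           0.           1.        ]]
```

View pics/top0.png

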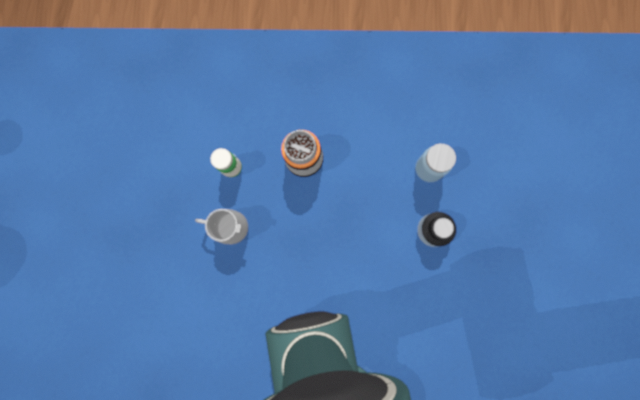

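View pics/side0.png

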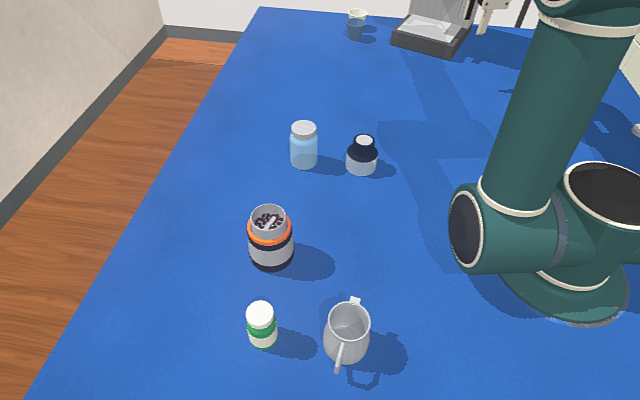

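The top view shows the grinder mouth near (300,147), the lid (crown top) near (443,229), the canning jar at (438,158), the pitcher at (225,226) and the spice jar at (223,160). The side view agrees.

Run:
```python
from h import *
for n in('top0','side0'):
    W=pts(np.load(n+'.npz')); 
    for k,(x,y,zl,zh) in dict(lidtop=(.27,-.27,.075,.11),lidsh=(.27,-.27,.04,.06),grind=(.47,.06,.12,.145),jar=(.45,-.27,.1,.13),spice=(.45,.23,.09,.11),pitch=(.3,.23,.08,.11)).items():
        m=(np.hypot(W[...,0]-x,W[...,1]-y)<.08)&(W[...,2]>zl)&(W[...,2]<zh)
        p=W[m]; 
        if len(p)<5: print(n,k,len(p));continue
        (c,r)=cv2.minEnclosingCircle(p[:,:2].astype(np.float32)); 
        print(n,k,len(p),np.round(c,4),round(r,4),'z',np.percentile(p[:,2],[5,50,95]).round(4))
```

```text
top0 lidtop 0
top0 lidsh 0
top0 grind 0
top0 jar 0
top0 spice 272 [0.4358 0.257 ] 0.0508 z [0.0908 0.1006 0.1047]
top0 pitch 0
side0 lidtop 0
side0 lidsh 0
side0 grind 0
side0 jar 0
side0 spice 476 [0.4372 0.2555] 0.0484 z [0.091  0.0992 0.1022]
side0 pitch 0
```

Run:
```python
from h import *
W0=pts(np.load('top0.npz'))
for k,(u,v) in dict(lid=(443,229),grind=(302,131),jar=(438,155),spice=(221,158),pitch=(223,226)).items(): print(k,W0[v,u].round(3))
for n in('top0','side0'):
    W=pts(np.load(n+'.npz'))
    for k,(u,v,zl,zh) in dict(lidtop=(443,229,.08,.1),lidsh=(443,229,.047,.058),grind=(300,147,.123,.14),jar=(438,155,.105,.125),spice=(221,158,.09,.11),pitch=(223,226,.09,.11)).items():
        x,y=W0[v,u,:2]
        m=(np.hypot(W[...,0]-x,W[...,1]-y)<.06)&(W[...,2]>zl)&(W[...,2]<zh)
        p=W[m]
        if len(p)<5: print(n,k,len(p));continue
        (c,r)=cv2.minEnclosingCircle(p[:,:2].astype(np.float32)); 
        print(n,k,len(p),np.round(c,4),round(r,4),'z',np.percentile(p[:,2],[5,50,95]).round(4))
```

```text
lid [ 0.438 -0.24   0.092]
grind [0.645 0.076 0.126]
jar [ 0.598 -0.225  0.117]
spice [0.586 0.26  0.101]
pitch [0.437 0.274 0.006]
top0 lidtop 477 [ 0.4412 -0.2416] 0.0271 z [0.0869 0.09   0.0925]
top0 lidsh 438 [ 0.4421 -0.2418] 0.0407 z [0.0486 0.0521 0.0567]
top0 grind 187 [0.6109 0.0787] 0.0356 z [0.1244 0.133  0.1365]
top0 jar 664 [ 0.5942 -0.2318] 0.0319 z [0.1124 0.1167 0.1194]
top0 spice 342 [0.5857 0.2606] 0.0236 z [0.0971 0.1016 0.1043]
top0 pitch 247 [0.4358 0.2608] 0.047 z [0.0907 0.1001 0.104 ]
side0 lidtop 267 [ 0.4443 -0.2393] 0.028 z [0.0832 0.0883 0.0906]
side0 lidsh 256 [ 0.4431 -0.2393] 0.0411 z [0.0477 0.051  0.0555]
side0 grind 303 [0.6119 0.0812] 0.0362 z [0.1238 0.1298 0.1339]
side0 jar 379 [ 0.5961 -0.2301] 0.0326 z [0.1074 0.1148 0.1171]
side0 spice 603 [0.5862 0.2624] 0.0237 z [0.0946 0.0997 0.1016]
side0 pitch 434 [0.4362 0.2589] 0.0452 z [0.0908 0.0987 0.1014]
```

Call:
apply_moves(deltas=[{"linear": [3, -2.7, 0], "twist": [0, 0, 0], "gripper": 9.3}, {"linear": [6, -5.4, 0], "twist": [0, 0, 0], "gripper": 9.3}, {"linear": [10, -9, 0], "twist": [0, 0, 0], "gripper": 9.3}, {"linear": [13, -11.7, 0], "twist": [0, 0, 0], "gripper": 9.3}, {"linear": [16, -14.4, 0], "twist": [0, 0, 0], "gripper": 9.3}, {"linear": [19, -17.1, 0], "twist": [0, 0, 0], "gripper": 9.3}, {"linear": [22, -19.8, 0], "twist": [0, 0, 0], "gripper": 9.3}, {"linear": [26, -23.4, 0], "twist": [0, 0, 0], "gripper": 9.3}, {"linear": [30, -27, 0], "twist": [0, 0, 0], "gripper": 9.3}, {"linear": [34, -30.6, 0], "twist": [0, 0, 0], "gripper": 9.3}, {"linear": [37, -33.3, 0], "twist": [0, 0, 0], "gripper": 9.3}, {"linear": [37, -33.3, 0], "twist": [0, 0, 0], "gripper": 9.3}])

```text
t: 1.3
eef_pos: [0.4451, -0.2356, 0.2182]
tcp_rot: [[0.968, 0.252, 0.0], [0.252, -0.968, 0.002], [0.001, -0.002, -1.0]]
force: [-0.5, -0.6, 0.3]
opening: 0.0926
```

Run:
```python
from h import *
c=shot('wrist','w1'); o=env.get_obs(); print(o['eef_pos'],o['tcp_rot'],np.abs(o['dq']).max(),o['force'])
W=pts(c)
for zl,zh in((.08,.1),(.046,.058)):
    p=W[(np.hypot(W[...,0]-.443,W[...,1]+.24)<.06)&(W[...,2]>zl)&(W[...,2]<zh)]
    if len(p)>5:print(len(p),cv2.minEnclosingCircle(p[:,:2].astype(np.float32)),np.percentile(p[:,2],[5,50,95]))
```

```text
[ 0.4441314  -0.2374139   0.21812349] [[ 9.67901317e-01  2.51330132e-01 -4.54139868e-04]
 [ 2.51330525e-01 -9.67900332e-01  1.38345431e-03]
 [-9.18583747e-05 -1.45318646e-03 -9.99998940e-01]] 0.06912096766632386 [ 0.14982545 -0.7457987  -0.3567811 ]
1818 ((0.4405107796192169, -0.2402239441871643), 0.02697092480957508) [0.08601444 0.08770659 0.08901856]
1328 ((0.44057172536849976, -0.24031949043273926), 0.04055941477417946) [0.04727849 0.04993383 0.05341551]
```

View pics/w1.png

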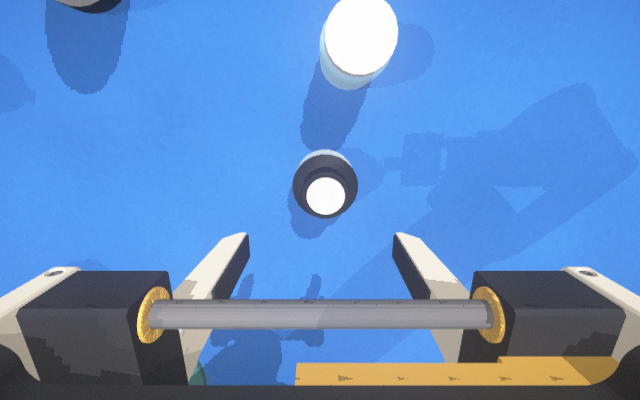

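The wrist view shows the lid between the open fingers' line at (325,190), with the canning jar ahead at (360,40) well clear. I'm going down over the crown.

Call:
apply_moves(deltas=[{"linear": [-0.3, 0.2, 2], "twist": [0, 0, 0], "gripper": 9.3}, {"linear": [-0.3, 0.2, 4], "twist": [0, 0, 0], "gripper": 9.3}, {"linear": [-0.3, 0.2, 6], "twist": [0, 0, 0], "gripper": 9.3}, {"linear": [-0.3, 0.2, 8], "twist": [0, 0, 0], "gripper": 9.3}, {"linear": [-0.3, 0.2, 10], "twist": [0, 0, 0], "gripper": 9.3}, {"linear": [-0.3, 0.2, 11.5], "twist": [0, 0, 0], "gripper": 9.3}, {"linear": [-0.3, 0.2, 13], "twist": [0, 0, 0], "gripper": 9.3}, {"linear": [-0.3, 0.2, 14.2], "twist": [0, 0, 0], "gripper": 9.3}, {"linear": [-0.3, 0.2, 15.2], "twist": [0, 0, 0], "gripper": 9.3}, {"linear": [-0.3, 0.2, 15.7], "twist": [0, 0, 0], "gripper": 9.3}, {"linear": [-0.3, 0.2, 15.7], "twist": [0, 0, 0], "gripper": 9.3}])

```text
t: 2.45
eef_pos: [0.4416, -0.2398, 0.0607]
tcp_rot: [[0.968, 0.251, -0.001], [0.251, -0.968, 0.002], [-0.001, -0.002, -1.0]]
force: [0.5, -0.1, -0.4]
opening: 0.0929
```

Call:
apply_moves(deltas=[{"linear": [0, 0, 0], "twist": [0, 0, 0], "gripper": 7.5}, {"linear": [0, 0, 0], "twist": [0, 0, 0], "gripper": 6.5}, {"linear": [0, 0, 0], "twist": [0, 0, 0], "gripper": 6}, {"linear": [0, 0, 0], "twist": [0, 0, 0], "gripper": 5.6}, {"linear": [0, 0, 0], "twist": [0, 0, 0], "gripper": 5.2}, {"linear": [0, 0, 0], "twist": [0, 0, 0], "gripper": 4.8}, {"linear": [0, 0, 0], "twist": [0, 0, 0], "gripper": 4.5}, {"linear": [0, 0, 0], "twist": [0, 0, 0], "gripper": 4.5}, {"linear": [0, 0, 0], "twist": [0, 0, 0], "gripper": 4.5}], squeeze=35)

```text
t: 3.35
eef_pos: [0.4416, -0.2399, 0.0608]
tcp_rot: [[0.968, 0.251, -0.001], [0.251, -0.968, 0.002], [-0.0, -0.002, -1.0]]
force: [0.5, -0.5, 1.4]
opening: 0.0532
```

Call:
apply_moves(deltas=[{"linear": [0, 0, -0.5], "twist": [0, 0, 0], "gripper": 4.5}, {"linear": [0, 0, -1.5], "twist": [0, 0, 0], "gripper": 4.5}, {"linear": [0, 0, -3], "twist": [0, 0, 0], "gripper": 4.5}, {"linear": [0, 0, -5], "twist": [0, 0, 0], "gripper": 4.5}, {"linear": [0, 0, -7], "twist": [0, 0, 0], "gripper": 4.5}, {"linear": [0, 0, -9], "twist": [0, 0, 0], "gripper": 4.5}, {"linear": [0, 0, -11], "twist": [0, 0, 0], "gripper": 4.5}, {"linear": [0, 0, -13], "twist": [0, 0, 0], "gripper": 4.5}, {"linear": [0, 0, -15], "twist": [0, 0, 0], "gripper": 4.5}, {"linear": [0, 0, -16.5], "twist": [0, 0, 0], "gripper": 4.5}, {"linear": [0, 0, -17.5], "twist": [0, 0, 0], "gripper": 4.5}, {"linear": [0, 0, -17.5], "twist": [0, 0, 0], "gripper": 4.5}])

```text
t: 4.55
eef_pos: [0.442, -0.2403, 0.2373]
tcp_rot: [[0.968, 0.251, 0.001], [0.251, -0.968, 0.001], [0.001, -0.0, -1.0]]
force: [-0.0, 0.1, -1.0]
opening: 0.0531
```

Call:
apply_moves(deltas=[{"linear": [0.5, -1, 0], "twist": [0, 0, 0], "gripper": 4.5}, {"linear": [1.5, -3.2, 0], "twist": [0, 0, 0], "gripper": 4.5}, {"linear": [2.8, -6, 0], "twist": [0, 0, 0], "gripper": 4.5}, {"linear": [4.2, -9, 0], "twist": [0, 0, 0], "gripper": 4.5}, {"linear": [5.6, -12, 0], "twist": [0, 0, 0], "gripper": 4.5}, {"linear": [7, -15, 0], "twist": [0, 0, 0], "gripper": 4.5}, {"linear": [8.4, -18, 0], "twist": [0, 0, 0], "gripper": 4.5}, {"linear": [9.8, -21, 0], "twist": [0, 0, 0], "gripper": 4.5}, {"linear": [11.2, -24, 0], "twist": [0, 0, 0], "gripper": 4.5}, {"linear": [12, -26, 0], "twist": [0, 0, 0], "gripper": 4.5}, {"linear": [12.4, -26.7, 0], "twist": [0, 0, 0], "gripper": 4.5}, {"linear": [12.4, -26.7, 0], "twist": [0, 0, 0], "gripper": 4.5}])

```text
t: 5.75
eef_pos: [0.4947, 0.0502, 0.2368]
tcp_rot: [[0.967, 0.253, -0.0], [0.253, -0.967, 0.0], [-0.0, -0.001, -1.0]]
force: [-0.1, -0.2, -1.7]
opening: 0.053
```

Call:
apply_moves(deltas=[{"linear": [0, 0, 0], "twist": [0, 0, 0], "gripper": 4.5}, {"linear": [0, 0, 0], "twist": [0, 0, 0], "gripper": 4.5}])

```text
t: 5.95
eef_pos: [0.4946, 0.0494, 0.2365]
tcp_rot: [[0.968, 0.252, -0.001], [0.252, -0.968, 0.0], [-0.001, -0.001, -1.0]]
force: [-0.2, -0.4, -1.5]
opening: 0.0534
```

Run:
```python
from h import *
c=shot('wrist','w2'); o=env.get_obs(); print(o['eef_pos'],o['tcp_rot'],np.abs(o['dq']).max(),o['force'],o['opening'])
s=shot('side','s2'); t=shot('top','t2')
for n,c in(('w',c),('s',s),('t',t)):
    W=pts(c)
    for k,x,y,zl,zh,R in(('mouth',.6115,.08,.122,.14,.045),('collar',.6115,.08,.1,.112,.05),('shoulder',*o['eef_pos'][:2],.215,.233,.06),('skirt',*o['eef_pos'][:2],.185,.225,.06)):
        p=W[(np.hypot(W[...,0]-x,W[...,1]-y)<R)&(W[...,2]>zl)&(W[...,2]<zh)]
        if len(p)>5:
            cc,r=cv2.minEnclosingCircle(p[:,:2].astype(np.float32)); print(n,k,len(p),np.round(cc,4),round(r,4),np.percentile(p[:,2],[1,50,99]).round(4))
```

```text
[0.49460026 0.04939765 0.23664264] [[ 9.67736274e-01  2.51964807e-01 -4.89776463e-04]
 [ 2.51964984e-01 -9.67736291e-01  3.41913422e-04]
 [-3.87824309e-04 -4.54288540e-04 -9.99999822e-01]] 0.002421922473752846 [ 0.45725179 -0.81033952 -1.02235983] 0.053209744226189466
w mouth 938 [0.61   0.0805] 0.0357 [0.1224 0.1317 0.1338]
w collar 4273 [0.6098 0.0808] 0.0434 [0.1009 0.1059 0.1106]
w shoulder 3368 [0.4961 0.0508] 0.0401 [0.2162 0.2257 0.2319]
w skirt 1967 [0.4961 0.0508] 0.0401 [0.1863 0.223  0.225 ]
s mouth 329 [0.6122 0.0811] 0.0358 [0.1223 0.1293 0.1347]
s collar 780 [0.6113 0.0815] 0.044 [0.1004 0.1064 0.1116]
s shoulder 671 [0.4951 0.0515] 0.0413 [0.2155 0.226  0.2323]
s skirt 737 [0.4951 0.0515] 0.0413 [0.1855 0.2087 0.2249]
t shoulder 287 [0.4744 0.0448] 0.0341 [0.2182 0.2284 0.2327]
t skirt 83 [0.4758 0.0441] 0.0351 [0.1863 0.2103 0.2249]
```

View pics/w2.png

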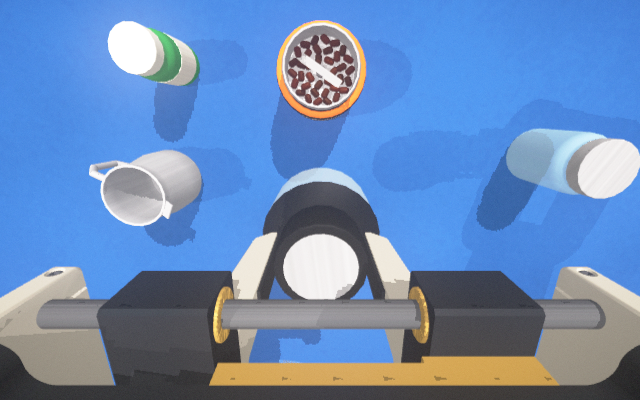

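View pics/s2.png

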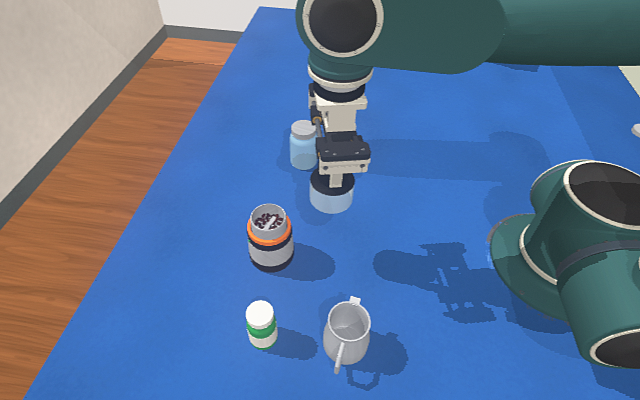

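The wrist view shows the bowl at (322,70), and the lid is held square with its crown top at (320,267). The side view shows the lid upright and clear of everything. I'll move over the bowl, then down to just above the mouth.

Call:
apply_moves(deltas=[{"linear": [0.6, 0, 0], "twist": [0, 0, 0], "gripper": 4.5}, {"linear": [2, 0, 0], "twist": [0, 0, 0], "gripper": 4.5}, {"linear": [4, 0, 0], "twist": [0, 0, 0], "gripper": 4.5}, {"linear": [6, 0, 0], "twist": [0, 0, 0], "gripper": 4.5}, {"linear": [8, 0, 0], "twist": [0, 0, 0], "gripper": 4.5}, {"linear": [10, 0, 0], "twist": [0, 0, 0], "gripper": 4.5}, {"linear": [11.4, 0, 0.5], "twist": [0, 0, 0], "gripper": 4.5}, {"linear": [11.9, 0, 1.5], "twist": [0, 0, 0], "gripper": 4.5}, {"linear": [11.9, 0, 2.5], "twist": [0, 0, 0], "gripper": 4.5}, {"linear": [11.9, 0, 3.2], "twist": [0, 0, 0], "gripper": 4.5}, {"linear": [11.9, 0, 3.2], "twist": [0, 0, 0], "gripper": 4.5}, {"linear": [11.9, 0, 3.2], "twist": [0, 0, 0], "gripper": 4.5}])

```text
t: 7.3
eef_pos: [0.6095, 0.0794, 0.205]
tcp_rot: [[0.968, 0.252, -0.0], [0.252, -0.968, 0.0], [0.0, -0.0, -1.0]]
force: [0.1, 0.6, -0.2]
opening: 0.0533
```

Run:
```python
from h import *
c=shot('wrist','w3'); o=env.get_obs(); print(o['eef_pos'],o['tcp_rot'],np.abs(o['dq']).max(),o['force'],o['opening'])
s=shot('side','s3')
x,y=o['eef_pos'][:2]
for n,c in(('w',c),('s',s)):
    W=pts(c)
    for k,zl,zh,R in(('mouth',.122,.137,.045),('collar',.098,.112,.05),('shoulder',.189,.201,.06),('skirt',.15,.192,.06)):
        p=W[(np.hypot(W[...,0]-x,W[...,1]-y)<R)&(W[...,2]>zl)&(W[...,2]<zh)]
        if len(p)>5:
            cc,r=cv2.minEnclosingCircle(p[:,:2].astype(np.float32)); print(n,k,len(p),np.round(cc,4),round(r,4),np.percentile(p[:,2],[1,50,99]).round(4))
i=s['frame'][120:290,190:360,::-1]; i=cv2.resize(i,None,fx=3.5,fy=3.5,interpolation=cv2.INTER_CUBIC); cv2.imwrite('pics/s3c.png',i)
```

```text
[0.60965922 0.07939452 0.20540506] [[ 9.67764379e-01  2.51856657e-01  5.74876704e-04]
 [ 2.51856409e-01 -9.67764500e-01  4.71160813e-04]
 [ 6.75010253e-04 -3.11186269e-04 -9.99999724e-01]] 0.0053086912413651205 [-0.31085926  0.32832391 -1.54733962] 0.052793461328533124
w mouth 36 [0.6392 0.0894] 0.0175 [0.1227 0.1246 0.1278]
w collar 918 [0.6156 0.0825] 0.0427 [0.0986 0.1061 0.1112]
w shoulder 3196 [0.6112 0.0809] 0.04 [0.1901 0.1944 0.1997]
w skirt 1259 [0.6118 0.0813] 0.0398 [0.1508 0.1804 0.192 ]
s mouth 163 [0.6096 0.0901] 0.0339 [0.1222 0.1293 0.1341]
s collar 420 [0.6111 0.0826] 0.0434 [0.0984 0.1064 0.1116]
s shoulder 505 [0.6095 0.0808] 0.0407 [0.1893 0.1949 0.2   ]
s skirt 634 [0.6093 0.0812] 0.0407 [0.1506 0.1722 0.1918]
```

View pics/s3c.png

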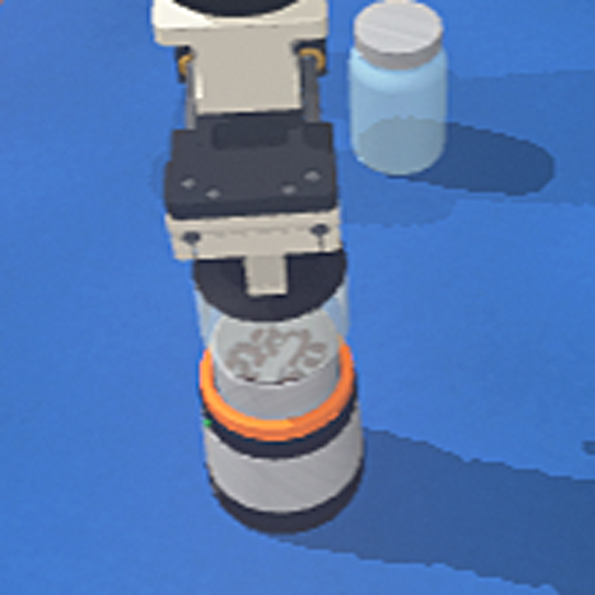

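Run:
```python
from h import *
s=np.load('s3.npz');f=s['frame'].astype(int);T=s['world_to_cam'];K=s['mtx']
def ext(m,v0,v1,lbl):
    n=[]
    for v in range(v0,v1):
        u=np.where(m[v])[0]
        if len(u): n.append((v,u.min(),u.max()))
    n=np.array(n); print(lbl,'u range',n[:,1].min(),n[:,2].max(),'centre',(n[:,1].min()+n[:,2].max()+1)/2)
r,g,b=f[...,0],f[...,1],f[...,2]
box=np.zeros_like(r,bool);box[:,235:300]=1
ext((r>180)&(g>60)&(g<150)&(b<90)&box,215,250,'collar')
ext((r<60)&(g<60)&(b<60)&box,190,212,'shoulder')
def proj(p):
    c=T@np.r_[p,1]; q=K@c[:3]; return q[:2]/q[2]
def sil(x,y,z,R):
    t=np.linspace(0,6.283,721); q=np.array([proj([x+R*np.cos(a),y+R*np.sin(a),z]) for a in t]); return q[:,0].min(),q[:,0].max(),q[:,0].mean()
for x in(.6080,.6095,.611,.6125): print(x,'shoulder',np.round(sil(x,.081,.1975,.0405),2),np.round(sil(x,.081,.1925,.0405),2),'collar',np.round(sil(x,.081,.107,.0435),2))
```

```text
collar u range 248 290 centre 269.5
shoulder u range 247 287 centre 267.5
0.608 shoulder [244.44 289.25 266.86] [244.74 289.32 267.04] collar [247.83 291.9  269.87]
0.6095 shoulder [243.64 288.44 266.05] [243.94 288.51 266.24] collar [247.09 291.15 269.13]
0.611 shoulder [242.83 287.63 265.24] [243.13 287.71 265.43] collar [246.35 290.41 268.39]
0.6125 shoulder [242.02 286.82 264.44] [242.33 286.9  264.63] collar [245.61 289.67 267.65]
```

The enlarged side view shows the lid's skirt nearly concentric over the bowl: shoulder centre about (270,285), collar centre about (278,385). By my projection it needs about 1 mm more in +x. I'll go down slowly and watch the force.

Call:
apply_moves(deltas=[{"linear": [0.08, 0.02, 0.2], "twist": [0, 0, 0], "gripper": 4.5}, {"linear": [0.08, 0.02, 0.4], "twist": [0, 0, 0], "gripper": 4.5}, {"linear": [0.08, 0.02, 0.6], "twist": [0, 0, 0], "gripper": 4.5}, {"linear": [0.08, 0.02, 0.8], "twist": [0, 0, 0], "gripper": 4.5}, {"linear": [0.08, 0.02, 1.0], "twist": [0, 0, 0], "gripper": 4.5}, {"linear": [0.08, 0.02, 1.2], "twist": [0, 0, 0], "gripper": 4.5}, {"linear": [0.08, 0.02, 1.4], "twist": [0, 0, 0], "gripper": 4.5}, {"linear": [0.08, 0.02, 1.6], "twist": [0, 0, 0], "gripper": 4.5}, {"linear": [0.08, 0.02, 1.7], "twist": [0, 0, 0], "gripper": 4.5}, {"linear": [0.08, 0.02, 1.7], "twist": [0, 0, 0], "gripper": 4.5}])

```text
t: 8.4
eef_pos: [0.6106, 0.0795, 0.1884]
tcp_rot: [[0.968, 0.252, 0.001], [0.252, -0.968, 0.0], [0.001, -0.0, -1.0]]
force: [-0.6, 0.2, -2.0]
opening: 0.053
```

Call:
apply_moves(deltas=[{"linear": [0, 0, 0.15], "twist": [0, 0, 0], "gripper": 4.5}, {"linear": [0, 0, 0.3], "twist": [0, 0, 0], "gripper": 4.5}, {"linear": [0, 0, 0.45], "twist": [0, 0, 0], "gripper": 4.5}, {"linear": [0, 0, 0.6], "twist": [0, 0, 0], "gripper": 4.5}, {"linear": [0, 0, 0.75], "twist": [0, 0, 0], "gripper": 4.5}, {"linear": [0, 0, 0.9], "twist": [0, 0, 0], "gripper": 4.5}, {"linear": [0, 0, 1.05], "twist": [0, 0, 0], "gripper": 4.5}, {"linear": [0, 0, 1.2], "twist": [0, 0, 0], "gripper": 4.5}, {"linear": [0, 0, 1.35], "twist": [0, 0, 0], "gripper": 4.5}, {"linear": [0, 0, 1.5], "twist": [0, 0, 0], "gripper": 4.5}, {"linear": [0, 0, 1.7], "twist": [0, 0, 0], "gripper": 4.5}, {"linear": [0, 0, 1.7], "twist": [0, 0, 0], "gripper": 4.5}])

```text
t: 9.6
eef_pos: [0.6105, 0.0794, 0.171]
tcp_rot: [[0.968, 0.252, 0.0], [0.252, -0.968, 0.0], [0.0, -0.0, -1.0]]
force: [0.6, -0.6, -1.8]
opening: 0.0532
```

No lateral force, so the skirt is over the bowl. Now the slow press.

Call:
apply_moves(deltas=[{"linear": [0, 0, 0.1], "twist": [0, 0, 0], "gripper": 4.5}, {"linear": [0, 0, 0.2], "twist": [0, 0, 0], "gripper": 4.5}, {"linear": [0, 0, 0.3], "twist": [0, 0, 0], "gripper": 4.5}, {"linear": [0, 0, 0.4], "twist": [0, 0, 0], "gripper": 4.5}, {"linear": [0, 0, 0.5], "twist": [0, 0, 0], "gripper": 4.5}, {"linear": [0, 0, 0.6], "twist": [0, 0, 0], "gripper": 4.5}, {"linear": [0, 0, 0.6], "twist": [0, 0, 0], "gripper": 4.5}])

```text
t: 10.3
eef_pos: [0.6106, 0.0795, 0.1652]
tcp_rot: [[0.968, 0.252, 0.001], [0.252, -0.968, 0.001], [0.001, -0.0, -1.0]]
force: [1.5, 0.2, 4.1]
opening: 0.0529
```

Call:
apply_moves(deltas=[{"linear": [0, 0, 0.1], "twist": [0, 0, 0], "gripper": 4.5}, {"linear": [0, 0, 0.2], "twist": [0, 0, 0], "gripper": 4.5}, {"linear": [0, 0, 0.3], "twist": [0, 0, 0], "gripper": 4.5}, {"linear": [0, 0, 0.35], "twist": [0, 0, 0], "gripper": 4.5}, {"linear": [0, 0, 0.35], "twist": [0, 0, 0], "gripper": 4.5}])

```text
t: 10.8
eef_pos: [0.6107, 0.0795, 0.1619]
tcp_rot: [[0.968, 0.252, 0.001], [0.252, -0.968, 0.001], [0.001, -0.0, -1.0]]
force: [-0.4, 0.0, 6.6]
opening: 0.0532
```

Call:
apply_moves(deltas=[{"linear": [0, 0, 0.05], "twist": [0, 0, 0], "gripper": 4.5}, {"linear": [0, 0, 0.1], "twist": [0, 0, 0], "gripper": 4.5}, {"linear": [0, 0, 0.15], "twist": [0, 0, 0], "gripper": 4.5}, {"linear": [0, 0, 0.2], "twist": [0, 0, 0], "gripper": 4.5}, {"linear": [0, 0, 0.2], "twist": [0, 0, 0], "gripper": 4.5}])

```text
t: 11.3
eef_pos: [0.6107, 0.0795, 0.1602]
tcp_rot: [[0.968, 0.252, 0.001], [0.252, -0.968, 0.001], [0.001, -0.0, -1.0]]
force: [-1.3, 0.0, 6.9]
opening: 0.053
```

Call:
apply_moves(deltas=[{"linear": [0, 0, 0.05], "twist": [0, 0, 0], "gripper": 4.5}, {"linear": [0, 0, 0.05], "twist": [0, 0, 0], "gripper": 4.5}])

```text
t: 11.5
eef_pos: [0.6108, 0.0795, 0.1601]
tcp_rot: [[0.968, 0.252, 0.002], [0.252, -0.968, 0.001], [0.002, -0.0, -1.0]]
force: [-2.2, 0.5, 7.2]
opening: 0.0529
```

Call:
apply_moves(deltas=[{"linear": [0, 0, 0.05], "twist": [0, 0, 0], "gripper": 4.5}, {"linear": [0, 0, 0.1], "twist": [0, 0, 0], "gripper": 4.5}, {"linear": [0, 0, 0.1], "twist": [0, 0, 0], "gripper": 4.5}])

```text
t: 11.8
eef_pos: [0.6109, 0.0795, 0.1598]
tcp_rot: [[0.968, 0.252, 0.002], [0.252, -0.968, 0.001], [0.002, -0.0, -1.0]]
force: [-2.0, 0.3, 10.0]
opening: 0.053
```

Call:
apply_moves(deltas=[{"linear": [0, 0, 0.08], "twist": [0, 0, 0], "gripper": 4.5}, {"linear": [0, 0, 0.08], "twist": [0, 0, 0], "gripper": 4.5}])

```text
t: 12.0
eef_pos: [0.6109, 0.0796, 0.1598]
tcp_rot: [[0.968, 0.252, 0.003], [0.252, -0.968, 0.001], [0.003, -0.0, -1.0]]
force: [-4.2, 0.4, 10.9]
opening: 0.0535
```

Call:
apply_moves(deltas=[{"linear": [0, 0, 0.12], "twist": [0, 0, 0], "gripper": 4.5}, {"linear": [0, 0, 0.12], "twist": [0, 0, 0], "gripper": 4.5}, {"linear": [0, 0, 0.12], "twist": [0, 0, 0], "gripper": 4.5}, {"linear": [0, 0, 0.12], "twist": [0, 0, 0], "gripper": 4.5}])

```text
t: 12.4
eef_pos: [0.611, 0.0796, 0.1597]
tcp_rot: [[0.968, 0.252, 0.004], [0.252, -0.968, 0.001], [0.004, 0.0, -1.0]]
force: [-4.8, -0.4, 13.7]
opening: 0.0527
```

Run:
```python
from h import *
o=env.get_obs(); print(o['eef_pos'],o['tcp_rot'][2],o['force'],o['opening'])
s=shot('side','s4'); W=pts(s); x,y=o['eef_pos'][:2]
for k,zl,zh,R in(('collar',.088,.107,.05),('shoulder',.146,.155,.06)):
    p=W[(np.hypot(W[...,0]-x,W[...,1]-y)<R)&(W[...,2]>zl)&(W[...,2]<zh)]
    if len(p)>5: print(k,len(p),cv2.minEnclosingCircle(p[:,:2].astype(np.float32)),np.percentile(p[:,2],[1,50,99]).round(4))
i=s['frame'][120:290,190:360,::-1]; cv2.imwrite('pics/s4c.png',cv2.resize(i,None,fx=3.5,fy=3.5,interpolation=cv2.INTER_CUBIC))
```

```text
[0.61100765 0.07958603 0.15974649] [ 3.84124548e-03  5.76887657e-05 -9.99992621e-01] [-4.82250494 -0.37424992 13.71758185] 0.05266445415735325
collar 380 ((0.6112421751022339, 0.08261525630950928), 0.04539668932557106) [0.0884 0.0977 0.1067]
shoulder 386 ((0.6092350482940674, 0.08328983932733536), 0.04007883369922638) [0.1462 0.1493 0.1545]
```

View pics/s4c.png

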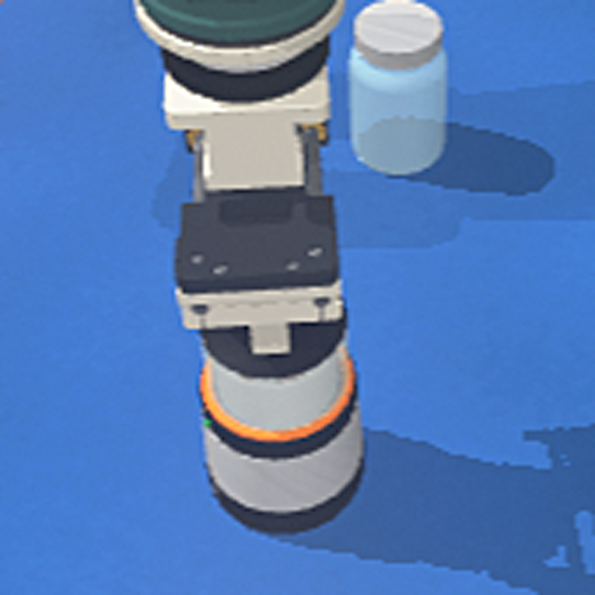

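The picture shows the lid seated square on the collar, with the orange ring at about (278,400) and lower than before. By depth, the shoulder hasn't slipped relative to the fingers. Next I'll hold.

Call:
apply_moves(deltas=[{"linear": [0.02, 0, 0.15], "twist": [0, 0, 0], "gripper": 4.5}, {"linear": [0.02, 0, 0.15], "twist": [0, 0, 0], "gripper": 4.5}, {"linear": [0.02, 0, 0.15], "twist": [0, 0, 0], "gripper": 4.5}, {"linear": [0.02, 0, 0.15], "twist": [0, 0, 0], "gripper": 4.5}, {"linear": [0.02, 0, 0.15], "twist": [0, 0, 0], "gripper": 4.5}, {"linear": [0.02, 0, 0.15], "twist": [0, 0, 0], "gripper": 4.5}, {"linear": [0.02, 0, 0.15], "twist": [0, 0, 0], "gripper": 4.5}, {"linear": [0.02, 0, 0.15], "twist": [0, 0, 0], "gripper": 4.5}, {"linear": [0.02, 0, 0.15], "twist": [0, 0, 0], "gripper": 4.5}, {"linear": [0.02, 0, 0.15], "twist": [0, 0, 0], "gripper": 4.5}, {"linear": [0.02, 0, 0.15], "twist": [0, 0, 0], "gripper": 4.5}, {"linear": [0.02, 0, 0.15], "twist": [0, 0, 0], "gripper": 4.5}])

```text
t: 13.65
eef_pos: [0.6112, 0.0797, 0.1597]
tcp_rot: [[0.968, 0.252, 0.004], [0.252, -0.968, 0.001], [0.005, 0.0, -1.0]]
force: [-5.9, -0.2, 16.0]
opening: 0.0535
```

Run:
```python
from h import *
for n in('s3','s4'):
    s=dict(np.load(n+'.npz')); f=s['frame'].astype(int); W=pts(s)
    m=(f[...,0]>170)&(f[...,1]>60)&(f[...,1]<160)&(f[...,2]<100); m[:,:235]=0;m[:,300:]=0;m[:200]=0;m[260:]=0
    print(n,m.sum(),np.percentile(W[m][:,2],[5,25,50,75,90,97]).round(4))
o=env.get_obs(); print(o['eef_pos'],o['tcp_rot'][2],o['force'],o['torque'])
```

```text
s3 255 [nan nan nan nan nan nan]
s4 98 [0.0947 0.0968 0.0978 0.0987 0.0994 0.1001]
[0.6111919  0.0796916  0.15971716] [ 4.60421381e-03  1.31245395e-04 -9.99989392e-01] [-5.91903273 -0.18591836 15.96523404] [ 0.01523516  1.34664007 -0.0254863 ]
```

Call:
apply_moves(deltas=[{"linear": [-0.04, 0, 0.15], "twist": [0, 0, 0], "gripper": 4.5}, {"linear": [-0.04, 0, 0.15], "twist": [0, 0, 0], "gripper": 4.5}, {"linear": [-0.04, 0, 0.15], "twist": [0, 0, 0], "gripper": 4.5}, {"linear": [-0.04, 0, 0.15], "twist": [0, 0, 0], "gripper": 4.5}, {"linear": [-0.04, 0, 0.15], "twist": [0, 0, 0], "gripper": 4.5}, {"linear": [-0.04, 0, 0.15], "twist": [0, 0, 0], "gripper": 4.5}, {"linear": [-0.04, 0, 0.15], "twist": [0, 0, 0], "gripper": 4.5}, {"linear": [-0.04, 0, 0.15], "twist": [0, 0, 0], "gripper": 4.5}, {"linear": [-0.04, 0, 0.15], "twist": [0, 0, 0], "gripper": 4.5}, {"linear": [-0.04, 0, 0.15], "twist": [0, 0, 0], "gripper": 4.5}, {"linear": [-0.04, 0, 0.15], "twist": [0, 0, 0], "gripper": 4.5}, {"linear": [-0.04, 0, 0.15], "twist": [0, 0, 0], "gripper": 4.5}])

```text
t: 14.85
eef_pos: [0.611, 0.0796, 0.1597]
tcp_rot: [[0.968, 0.252, 0.006], [0.252, -0.968, 0.001], [0.006, 0.0, -1.0]]
force: [-5.3, -0.9, 16.2]
opening: 0.0532
```

Call:
apply_moves(deltas=[{"linear": [0, 0, 0.15], "twist": [0, 0, 0], "gripper": 4.5}, {"linear": [0, 0, 0.15], "twist": [0, 0, 0], "gripper": 4.5}, {"linear": [0, 0, 0.15], "twist": [0, 0, 0], "gripper": 4.5}, {"linear": [0, 0, 0.15], "twist": [0, 0, 0], "gripper": 4.5}, {"linear": [0, 0, 0.15], "twist": [0, 0, 0], "gripper": 4.5}, {"linear": [0, 0, 0.15], "twist": [0, 0, 0], "gripper": 4.5}, {"linear": [0, 0, 0.15], "twist": [0, 0, 0], "gripper": 4.5}, {"linear": [0, 0, 0.15], "twist": [0, 0, 0], "gripper": 4.5}, {"linear": [0, 0, 0.15], "twist": [0, 0, 0], "gripper": 4.5}, {"linear": [0, 0, 0.15], "twist": [0, 0, 0], "gripper": 4.5}, {"linear": [0, 0, 0.15], "twist": [0, 0, 0], "gripper": 4.5}, {"linear": [0, 0, 0.15], "twist": [0, 0, 0], "gripper": 4.5}])

```text
t: 16.05
eef_pos: [0.6111, 0.0797, 0.1597]
tcp_rot: [[0.968, 0.252, 0.007], [0.252, -0.968, 0.001], [0.007, 0.0, -1.0]]
force: [-6.1, -1.0, 16.5]
opening: 0.0531
```

Call:
apply_moves(deltas=[{"linear": [0, 0, 0.15], "twist": [0, 0, 0], "gripper": 4.5}, {"linear": [0, 0, 0.15], "twist": [0, 0, 0], "gripper": 4.5}, {"linear": [0, 0, 0.15], "twist": [0, 0, 0], "gripper": 4.5}, {"linear": [0, 0, 0.15], "twist": [0, 0, 0], "gripper": 4.5}, {"linear": [0, 0, 0.15], "twist": [0, 0, 0], "gripper": 4.5}, {"linear": [0, 0, 0.15], "twist": [0, 0, 0], "gripper": 4.5}, {"linear": [0, 0, 0.15], "twist": [0, 0, 0], "gripper": 4.5}, {"linear": [0, 0, 0.15], "twist": [0, 0, 0], "gripper": 4.5}, {"linear": [0, 0, 0.15], "twist": [0, 0, 0], "gripper": 4.5}, {"linear": [0, 0, 0.15], "twist": [0, 0, 0], "gripper": 4.5}, {"linear": [0, 0, 0.15], "twist": [0, 0, 0], "gripper": 4.5}, {"linear": [0, 0, 0.15], "twist": [0, 0, 0], "gripper": 4.5}])

```text
t: 17.25
eef_pos: [0.6111, 0.0797, 0.1597]
tcp_rot: [[0.968, 0.252, 0.008], [0.252, -0.968, 0.002], [0.008, 0.0, -1.0]]
force: [-6.2, -0.2, 16.7]
opening: 0.0532
```

Run:
```python
from h import *
s=shot('side','s5'); o=env.get_obs(); W=pts(s); x,y=o['eef_pos'][:2]; f=s['frame'].astype(int)
m=(f[...,0]>170)&(f[...,1]>60)&(f[...,1]<160)&(f[...,2]<100)&(np.hypot(W[...,0]-x,W[...,1]-y)<.05)
z=np.percentile(W[m][:,2],90)
p=W[(np.hypot(W[...,0]-x,W[...,1]-y)<.06)&(W[...,2]>.146)&(W[...,2]<.155)]
print(z,np.median(p[:,2]),o['t'],o['eef_pos'],o['force'])
for k,a,b,zl in(('jar',.5961,-.2301,.105),('spice',.5862,.2624,.09),('pitch',.4362,.2589,.09)):
    q=W[(np.hypot(W[...,0]-a,W[...,1]-b)<.06)&(W[...,2]>zl)&(W[...,2]<.125)]; print(k,cv2.minEnclosingCircle(q[:,:2].astype(np.float32))[0])
if z<.1005 and o['force'][2]>9: print(env.finish_job())
```

```text
0.09976228318226951 0.1495792242229858 17.3 [0.61116139 0.07968311 0.15972967] [-6.25429242 -1.15574256 15.96151888]
jar (0.5964014530181885, -0.2288827747106552)
spice (0.5859048962593079, 0.26247721910476685)
pitch (0.43300172686576843, 0.25398555397987366)
the job is handed in; nothing more can be done
None
```

I gripped the lid by its crown, lowered it over the bowl, pressed the collar down to its stop and held it there. I handed the job in at 17.3 s, still pressing; no verdict was reported.

- **Hold:** the lid was held down for about 5 s before handing in. By the end it was pushed down with about 16 N.
- **Seating:** the tool stopped at 0.1597 m, where the collar's stop was predicted (0.1598 m). The side camera put the collar top at about 0.099–0.100 m against 0.099 m fully down. The lid had not slipped in the fingers.
- **Tilt and side load:** the tool was tilted about 0.008 rad, and about 6 N of sideways push on the bowl remained. I couldn't remove that push with a small shift, and the tilt crept up slowly during the hold.
- **Camera disagreement:** the wrist and side cameras differed by about 3 mm in x on centring. I went with the side camera, and the lid slid over the bowl without any side force.
- **Pitcher and jars:** both jars measured within about 1.5 mm of where they started. The pitcher read about 6 mm off, but that last fit used a different height window and nothing came near it.

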